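Size a sample tube in the ring gauge and flag the result

ROBOT

A 6-joint arm with a two-finger parallel gripper is mounted at the origin on a cart in front of the work surface, level with it; the furniture and walls round the work are solid. World frame = base frame: x ahead of the robot, y to its left, z up, the work surface at z = 0. Lengths are in m, angles in degrees, forces in N, time in s.
With the tool pointing down it reaches from about 0.4 to 0.825 m from the base axis. Payload 7 kg.
Tool frame: the origin (TCP) lies midway between the tips of the shut fingers; the grasp point (between the pads) lies 19 mm behind it (r.hold_point_z is the distance from the TCP to the grasp point, in m); y points along the fingers, z is the direction in which the jaws open and shut, and the axes are right-handed (so a half turn about y gives the same grasp; the last joint's range is limited). The gripper opens to 88 mm and grips with 3 to 60 N. Pads are 19 mm wide; open, the fingers measure 130 mm over their backs; the gripper's body (78 mm by 193 mm) begins 47 mm behind the grasp point.
Start: joints at [93.856, 20.546, 0.682, 0, -70.136, -16.507], TCP at [0.148, 0.659, 0.227] pointing down, gripper open.
Joint ranges: [-176.03, 176.03], [-82.01, 121.73], [-58.28, 71.71], [-173.87, 95.51], [-174.79, -0.11], [-173.66, 173.66]. Speed limits (degrees/s): [136.94, 136.94, 172.46, 180, 180, 180].

INTERFACE

Orientations are given as [roll, pitch, yaw] about the fixed x, y, z axes, in that order (R = Rz(yaw) Ry(pitch) Rx(roll)).
In Python, from plant import r, imaging gives the robot as it stands.
- The arm moves only by the tool drive_tool, never from a script. Its argument "deltas" is a list of rows, each a list of 6 numbers: the shift along the world's x, y, z in cm, then the turn, a rotation vector about the world's x, y, z in rad. In form: [[tx, ty, tz, rx, ry, rz], ...]. A call has exactly 8 rows; each row is the pose to reach, as a shift and turn from the pose commanded when the call began; what a row does not reach only later rows make up. A row lasts 1/12 s, in which the tool goes at most 41.7 mm and 7.16 degrees, less where a joint would pass 70% of its speed; a pose out of reach is approached as far as the arm can. A call with a gripper value outside its range is refused whole. "claw" is the opening, from 0 (shut) to 1 (fully open), set as the call begins (left out, the last holds). The fingers move at their own pace and stop on an object; "squeeze" is the grip in N (left out, the last holds). Time passes only in rows, so rows that repeat a pose let the fingers close, or fill a call up. It gives the time, the measured TCP pose, the force and the opening at its end, in the units of the state.
- r.get_state(): the state, without advancing time (a new reading comes with each control period).
- imaging.capture(name): name is "scene" or "top" or "wrist"; returns the picture (480x640x3 uint8, red, green, blue); there is no depth.
- imaging.get_calibration(name): a dict with "mtx" (3x3 intrinsics, pixels), "R" (3x3) and "t" (3): a world point X has camera coordinates R X + t; the wrist camera has in their place "T_tool_cam" (4x4, takes a point from camera to tool coordinates, whose origin is the TCP and whose axes are the tool frame's). Camera axes: x right, y down, z forward; pixel columns grow to the right and rows downward; lengths in m; the calibration is good to about 2 mm. A picture is of the moment at which its call begins: read the wrist's pose just before it. get_calibration takes no time and is no camera call.
- r.close_job(): hands the job in, once; it reports no verdict.
Trained networks look in the newest picture that a camera, given by its name, has taken for a name from the list of things; names that differ only in an ending like _2 or _b are one class to them, and where a whole thing is asked for, a point or a joint stands for the part that bears it (a point fixed in the world has none). Each returns a list of dicts, best first, with "score" (0 to 1); they miss things now and then, are a little off and sometimes report something else, mostly with a low value. They report only what shows in the picture. A call takes as long as a camera call.
- imaging.search_frame(camera, label): "bbox" ([left, top, right, bottom] in pixels, round what is visible of it).
- imaging.outline_of(camera, label): "region" (480x640 bool, what is visible of it) and "bbox" ([left, top, right, bottom] in pixels, round what is visible of it).
- imaging.landmark_of(camera, label): "position" ([column, row] in pixels: a listed point, or the origin of a listed thing).
The state is a dict: "time_s": time; "joints": joint angles; "qd": joint speeds; "joint_torque": joint torques, N m; "tcp_pos": TCP position; "eef_rot": TCP orientation; "contact_force": force on the tool from outside, world axes, zero at the start; "moment": the same for the moment, N m; "gripper_width": finger opening in m.
Only numpy, scipy, OpenCV 4.12 (cv2) and the standard library are available. Lean on these libraries where they do the work, as an engineer would, in place of code of your own. Each camera call takes 0.05 s, during which the arm holds its last target.

TASK

Find the size of the tube lying on the blue mat: take it by its green cap, slide it nose first along the row of shrinking rings of the gauge, starting at the largest, push gently until a ring stops it, keep it lightly pressed there for a moment, and leave it in the gauge. Then tip the one flap that has the colour of the ring that stopped it over towards the rings, so that it snaps to its other stop. Leave the other two flaps, the spare tubes on the grey mat and the glassware as they are.

Things in the scene. Friction and masses are not known exactly. Their poses are not given: they have to be found in the camera images.
- gauge: ring gauge, fixed: white base 175 x 150 mm, top at 12 mm, with five upright rings on one level axis, 60 mm above the bench. x = insertion direction, z up; origin on the bench below ring 1's entry face. Entry faces at x = 0, 45, 65, 85, 105 mm; bores 28, 23, 18, 13, 8 mm; rings 8 mm thick, 42 mm outside. Rings 1, 2 bare metal, 3 yellow, 4 red, 5 blue. Flaps on the -y side, towards the robot
- gauge_entry (a point): centre of ring 1's entry face, on the rings' common axis, 60 mm above the bench. Every tube passes rings 1 and 2 (the collar only ring 1); a 20.5 mm tube is stopped by the yellow ring, 15.5 by the red, 10.5 by the blue, its round nose then 5, 3.5 or 2 mm past that ring's entry face. A nose off the axis can snag on a ring that it fits. Over 30 N against the gauge is too hard
- sample_mat: blue mat 140 x 220 x 3 mm; the tube to be gauged lies on it. Origin: centre of its underside
- spare_mat: grey mat 200 x 220 x 3 mm with the two spare tubes. Origin: centre of its underside
- tube_a: one of three sealed white tubes, round nose, green square cap, alike but for the shank: 20.5, 15.5 or 10.5 mm thick (which name has which is not told; which is on the blue mat varies). Cap 22 x 22 mm, 30 mm long, in line with the shank; grey round collar 22 mm across, 62 to 70 mm from the cap's centre; a tube lies level on cap and collar. 150 mm overall, 50 g. Origin: middle of the cap's underside, x to the nose
- tube_a_nose (a point): tip of the round nose of tube_a, on its axis, 135 mm from the cap's centre
- tube_a_cap (a point): centre of the square cap of tube_a, on its axis
- tube_b: another of the three tubes, as tube_a but for the shank diameter
- tube_b_nose (a point): tip of the round nose of tube_b, on its axis, 135 mm from the cap's centre
- tube_b_cap (a point): centre of the square cap of tube_b, on its axis
- tube_c: another of the three tubes, as tube_a but for the shank diameter
- tube_c_nose (a point): tip of the round nose of tube_c, on its axis, 135 mm from the cap's centre
- tube_c_cap (a point): centre of the square cap of tube_c, on its axis
- flap_yellow (a joint): yellow flap, 18 mm wide, 4 mm thick, rolled tip 8 mm thick, 45 mm from hinge to tip; hinge along the gauge's x at x = 35, y = -72, z = 22 mm of the gauge. 0: leans 0.52 rad from upright away from the rings (to the robot); 1.04: leans as far towards the rings. An over-centre spring drives it to the nearer stop, snap point 0.52 (upright); 1 N at the tip moves it
- flap_yellow_tip (a point): middle of the free upper edge of the yellow flap
- flap_red (a joint): red flap, 18 mm wide, 4 mm thick, rolled tip 8 mm thick, 45 mm from hinge to tip; hinge along the gauge's x at x = 80, y = -72, z = 22 mm of the gauge. 0: leans 0.52 rad from upright away from the rings (to the robot); 1.04: leans as far towards the rings. An over-centre spring drives it to the nearer stop, snap point 0.52 (upright); 1 N at the tip moves it
- flap_red_tip (a point): middle of the free upper edge of the red flap
- flap_blue (a joint): blue flap, 18 mm wide, 4 mm thick, rolled tip 8 mm thick, 45 mm from hinge to tip; hinge along the gauge's x at x = 125, y = -72, z = 22 mm of the gauge. 0: leans 0.52 rad from upright away from the rings (to the robot); 1.04: leans as far towards the rings. An over-centre spring drives it to the nearer stop, snap point 0.52 (upright); 1 N at the tip moves it
- flap_blue_tip (a point): middle of the free upper edge of the blue flap
- small_beaker: clear beaker, loose bystander; origin at its underside (55 mm wide, 71 mm high)
- dish_stack: dish stack, loose bystander; origin at its underside (62 mm wide, 60 mm high)
- dropper: dropper bottle, loose bystander; origin at its underside (36 mm wide, 75 mm high, blue cap)

How it is judged:
By the outcome, as a careful person would: the job done as asked, in the order asked, and still so for the second after the job is handed in, with the robot touching nothing.
It also fails if it takes over 51 s, if anything falls off the work surface, if the arm or the gripper's body presses on something with over 40 N, if the wrist force passes 120 N, or if a joint passes its speed limit or range.

## Working session

There is one attempt and no reset: what is moved stays moved. The work goes in short steps, Python scripts to look and compute and a tool call to move; the robot and the scene stay as the last step left them, time stands still between calls to the robot, and variables do not carry over. Pictures are saved under pics/ and viewed, and the job is handed in when it is done.

Besides the shell and the picture viewer there is one more tool, called after "Request:" in YAML: its name, and indented under it one key for each argument. drive_tool: Moves the arm, as the interface text tells. Its arguments: {"type":"object","properties":{"deltas":{"type":"array"},"claw":{"type":"number"},"squeeze":{"type":"number"}},"required":["deltas"]}

```bash
mkdir -p pics; ls; python3 - <<'E'
from plant import r, imaging
import cv2
s=r.get_state()
for k in s: print(k,s[k])
print(r.hold_point_z)
for n in("scene","top","wrist"):
    im=imaging.capture(n); cv2.imwrite(f"pics/{n}0.png",im[:,:,::-1]); print(n,imaging.get_calibration(n))
E
```

```text
pics
time_s 0.0
joints [ 9.38569796e+01  2.05902406e+01  6.36429984e-01 -2.09098774e-02
 -7.01349558e+01 -1.65071922e+01]
qd [-0.07265731  0.02345576  0.01845532  0.01780344 -0.02954001  0.04499595]
joint_torque [ 5.78264280e-04 -5.82713163e+01  2.93064398e+01  6.99761868e+00
  7.04852573e-03 -1.61838111e-04]
tcp_pos [0.14773296 0.65815975 0.22565385]
eef_rot [-8.99093063e+01  6.37753459e-03  1.67342672e+02]
contact_force [0.26626233 0.12668151 0.08856173]
moment [-0.00530646  0.0011739   0.03823129]
gripper_width 0.0876038012920138
0.0188
scene {'mtx': array([[547.29552718,   0.        , 318.09917939],
       [  0.        , 547.29552718, 240.21890936],
       [  0.        ,   0.        ,   1.        ]]), 'R': array([[ 0.87911504, -0.47639312, -0.01436488],
       [-0.2525345 , -0.44003168, -0.86174152],
       [ 0.40420673,  0.76119755, -0.50714416]]), 't': array([-0.50770772,  0.19030374,  1.2545427 ])}
top {'mtx': array([[507.71703052,   0.        , 323.31500602],
       [  0.        , 507.71703052, 239.82879571],
       [  0.        ,   0.        ,   1.        ]]), 'R': array([[-0.00831838, -0.99985734, -0.01470045],
       [-0.99102459,  0.01020459, -0.13328965],
       [ 0.13342064,  0.01345975, -0.9909681 ]]), 't': array([-0.0173921 ,  0.58412516,  1.17203842])}
wrist {'mtx': array([[353.56620723,   0.        , 314.60275678],
       [  0.        , 353.56620723, 246.38705779],
       [  0.        ,   0.        ,   1.        ]]), 'T_tool_cam': array([[-1.37659998e-04,  9.65483361e-01,  2.60464703e-01,
        -6.99860914e-02],
       [ 5.00838358e-04, -2.60464606e-01,  9.65483267e-01,
        -1.58137132e-01],
       [ 9.99999865e-01,  2.63359139e-04, -4.47695544e-04,
         1.94595506e-04],
       [ 0.00000000e+00,  0.00000000e+00,  0.00000000e+00,
         1.00000000e+00]])}
```

View pics/scene0.png

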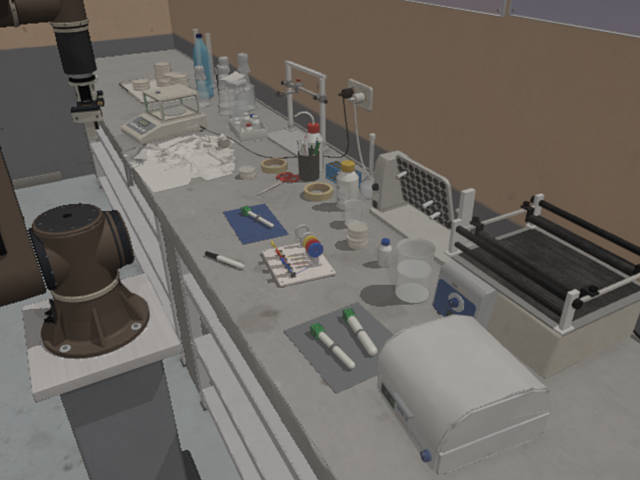

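View pics/top0.png

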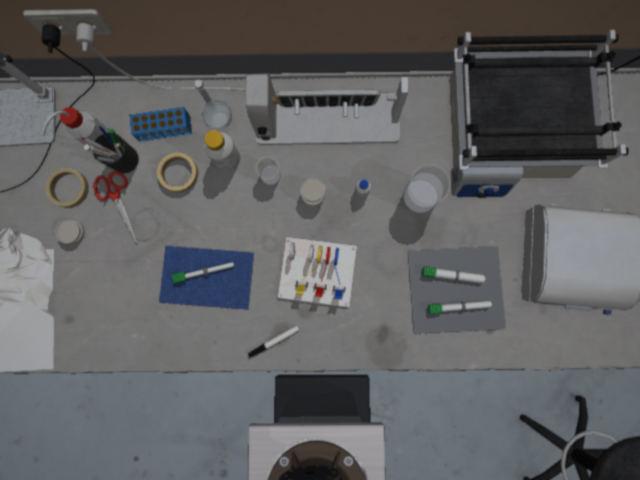

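View pics/wrist0.png

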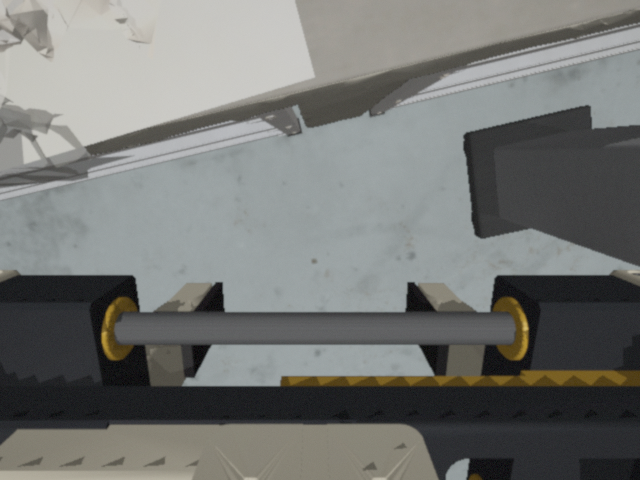

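The top view shows the blue mat with the tube (cap about (180,279), nose about (233,265)). The gauge is near (317,272) with ring 1 at (291,250), flaps toward the robot. The spare mat is on the right.

```bash
cat > h.py <<'E'
from plant import r, imaging
import numpy as np, cv2
from scipy.spatial.transform import Rotation as Ro
def cam(n,s=None):
    c=imaging.get_calibration(n); K=c["mtx"]
    if n!="wrist": return K,c["R"],c["t"]
    s=s or r.get_state()
    T=np.eye(4); T[:3,:3]=Ro.from_euler('xyz',s["eef_rot"],degrees=True).as_matrix(); T[:3,3]=s["tcp_pos"]
    W=np.linalg.inv(T@c["T_tool_cam"]); return K,W[:3,:3],W[:3,3]
def onz(C,p,z):
    K,R,t=C; o=-R.T@t; d=R.T@np.linalg.solve(K,[p[0],p[1],1]); return o+d*(z-o[2])/d[2]
def proj(C,X):
    K,R,t=C; q=K@(R@np.asarray(X)+t); return q[:2]/q[2]
def tri(Cs,ps):
    A=[];b=[]
    for C,p in zip(Cs,ps):
        K,R,t=C;o=-R.T@t;d=R.T@np.linalg.solve(K,[p[0],p[1],1]);d/=np.linalg.norm(d);P=np.eye(3)-np.outer(d,d);A.append(P);b.append(P@o)
    return np.linalg.lstsq(np.vstack(A),np.hstack(b),rcond=None)[0]
E
python3 - <<'E'
from h import *
Z=dict(gauge_entry=.06,tube_a_nose=.014,tube_a_cap=.014,flap_yellow_tip=.061,flap_red_tip=.061,flap_blue_tip=.061,gauge=0)
for l in Z:
    for n in("top","scene"):
        for d in imaging.landmark_of(n,l)[:4]:
            print(l,n,round(d["score"],2),np.round(d["position"],1),np.round(onz(cam(n),d["position"],Z[l]),4))
for l in("small_beaker","dish_stack","dropper","sample_mat"):
    for d in imaging.landmark_of("top",l)[:2]: print(l,round(d["score"],2),np.round(onz(cam("top"),d["position"],0),3))
E
```

```text
gauge_entry top 0.72 [291.3 247.9] [0.5628 0.052  0.06  ]
gauge_entry scene 0.94 [301.4 231.4] [0.5546 0.0512 0.06  ]
tube_a_nose top 0.97 [488.2 303.7] [ 0.4297 -0.4142  0.014 ]
tube_a_nose top 0.72 [300.3 292.8] [0.4595 0.0339 0.014 ]
tube_a_nose scene 0.76 [352.3 367.7] [ 0.4272 -0.4219  0.014 ]
tube_a_cap top 0.76 [433.2 306. ] [ 0.4253 -0.2833  0.014 ]
tube_a_cap top 0.7 [453.8 291.1] [ 0.4603 -0.3338  0.014 ]
tube_a_cap scene 0.96 [320.2 329.4] [ 0.428 -0.286  0.014]
flap_yellow_tip top 0.56 [179.5 274.5] [0.5029 0.3126 0.061 ]
flap_yellow_tip top 0.4 [300.1 293.2] [0.4571 0.0315 0.061 ]
flap_yellow_tip scene 0.47 [276.  240.7] [0.4731 0.0386 0.061 ]
flap_red_tip top 0.49 [319.4 293.4] [ 0.4563 -0.013   0.061 ]
flap_red_tip top 0.34 [490.7 301.9] [ 0.4334 -0.4057  0.061 ]
flap_red_tip scene 0.45 [278.9 248.8] [ 0.4624 -0.0025  0.061 ]
flap_blue_tip top 0.39 [338.8 294.6] [ 0.4531 -0.0578  0.061 ]
flap_blue_tip scene 0.55 [283.4 260.6] [ 0.4483 -0.0593  0.061 ]
flap_blue_tip scene 0.33 [351.3 316.7] [ 0.4791 -0.3318  0.061 ]
gauge top 0.6 [292.3 253.7] [0.5556 0.0542 0.    ]
gauge scene 0.63 [302.4 249.6] [0.557  0.0536 0.    ]
gauge scene 0.44 [382.3 264.2] [ 0.7072 -0.1179  0.    ]
small_beaker 0.8 [0.758 0.111 0.   ]
dish_stack 0.89 [0.712 0.    0.   ]
dropper 0.69 [ 0.708 -0.114  0.   ]
sample_mat 0.64 [0.499 0.262 0.   ]
```

```bash
python3 - <<'E'
from h import *
for l in("tube_b_nose","tube_b_cap","tube_c_cap"):
    for n in("top","scene"):
        for d in imaging.landmark_of(n,l)[:5]:
            print(l,n,round(d["score"],2),np.round(d["position"],1),np.round(onz(cam(n),d["position"],.014),4))
print(onz(cam("top"),(180,279),.02),onz(cam("top"),(233,265),.014))
E
```

```text
tube_b_nose top 0.67 [233.2 262.8] [0.5333 0.1967 0.014 ]
tube_b_nose scene 0.6 [352.4 223.5] [0.7425 0.0912 0.014 ]
tube_b_nose scene 0.48 [270.  226.4] [0.5236 0.1969 0.014 ]
tube_b_cap top 0.72 [176.8 275.9] [0.5028 0.3331 0.014 ]
tube_b_cap scene 0.65 [243.8 212.4] [0.4899 0.3189 0.014 ]
tube_b_cap scene 0.33 [318.3 331. ] [ 0.4218 -0.2887  0.014 ]
tube_c_cap top 0.86 [427.9 271.5] [ 0.5078 -0.2736  0.014 ]
tube_c_cap scene 0.71 [283.3 259.1] [0.4808 0.0152 0.014 ]
tube_c_cap scene 0.61 [349.3 315.8] [ 0.5084 -0.2766  0.014 ]
tube_c_cap scene 0.32 [352.8 368.5] [ 0.4269 -0.4243  0.014 ]
[0.4948753  0.32335029 0.02      ] [0.52796634 0.19706028 0.014     ]
```

Request:
drive_tool:
  deltas:
    - [2.9,-2.8,-0.3,0,0,-0.09]
    - [5.8,-5.6,-0.6,0,0,-0.18]
    - [8.7,-8.4,-1,0,0,-0.27]
    - [11.6,-11.2,-1.5,0,0,-0.36]
    - [14.5,-14,-2,0,0,-0.45]
    - [17.4,-16.8,-2.5,0,0,-0.54]
    - [20.3,-19.6,-3,0,0,-0.63]
    - [23.2,-22.4,-3.5,0,0,-0.72]
  claw: 1

```text
time_s: 2.02
tcp_pos: [0.3809, 0.4331, 0.1917]
eef_rot: [-90.0, -0.0, 125.9]
contact_force: [-0.1, 0.7, 0.5]
gripper_width: 0.0877
```

Request:
drive_tool:
  deltas:
    - [2.9,-2.8,-0.5,0,0,-0.09]
    - [5.8,-5.6,-1,0,0,-0.18]
    - [8.7,-8.4,-2,0,0,-0.27]
    - [11.2,-11,-3,0,0,-0.36]
    - [11.5,-11.4,-3,0,0,-0.36]
    - [11.5,-11.4,-3,0,0,-0.36]
    - [11.5,-11.4,-3,0,0,-0.36]
    - [11.5,-11.4,-3,0,0,-0.36]

```text
time_s: 2.68
tcp_pos: [0.4946, 0.3215, 0.162]
eef_rot: [-90.0, -0.0, 105.6]
contact_force: [-0.0, -1.0, -0.1]
gripper_width: 0.0877
```

```bash
python3 - <<'E'
from h import *
s=r.get_state(); im=imaging.capture("wrist"); cv2.imwrite("pics/w1.png",im[:,:,::-1])
print(s["time_s"],s["tcp_pos"],s["eef_rot"],s["qd"])
C=cam("wrist",s)
for l in("tube_b_nose","tube_b_cap"):
    for d in imaging.landmark_of("wrist",l)[:2]:
        print(l,round(d["score"],2),np.round(d["position"],1),np.round(onz(C,d["position"],.014),4))
E
```

```text
2.6833 [0.49459159 0.32149082 0.16203657] [-9.00428121e+01 -2.93974326e-02  1.05550436e+02] [ 0.88521522 -0.13581666 -0.01658301 -0.02394166 -0.0337552  -0.04397492]
tube_b_nose 0.61 [315.5  70.3] [0.5293 0.1946 0.014 ]
tube_b_cap 0.62 [305.4 237.3] [0.5014 0.3278 0.014 ]
```

View pics/w1.png

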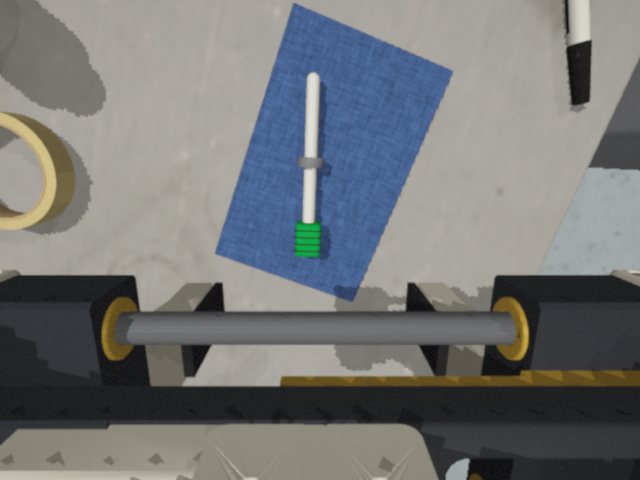

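The wrist view shows the tube upright in the image: cap centre about (308,240), nose tip (313,73), and a thin shank. I'll measure it more precisely by colour.

```bash
cat >> h.py <<'E'
def tube(C,im,zc=.025):
    hsv=cv2.cvtColor(im,cv2.COLOR_RGB2HSV); g=cv2.inRange(hsv,(50,120,50),(75,255,255))
    n,l,st,ce=cv2.connectedComponentsWithStats(g); i=1+np.argmax(st[1:,4]); return st[i],ce[i]
E
python3 - <<'E'
from h import *
im=cv2.imread("pics/w1.png")[:,:,::-1].copy(); C=cam("wrist")
st,ce=tube(C,im); print(st,ce)
w=((im.min(2)>150)); 
for y in (85,100,120,140,180,200,215):
    xs=np.where(w[y,280:340])[0]+280; a=onz(C,(xs[0]-.5,y),.014);b=onz(C,(xs[-1]+.5,y),.014); print(y,xs[0],xs[-1],np.linalg.norm(a-b)*1e3,(a+b)/2)
ys=np.where(w[60:90,313])[0]+60; print(ys[0]); print(onz(C,(313.5,ys[0]),.014))
x0,y0,ww,hh,_=st
# top face corners
for p in((x0,y0),(x0+ww,y0),(x0,y0+hh),(x0+ww,y0+hh)): print(p,onz(C,p,.025))
E
```

```text
[295 221  26  36 810] [307.48518519 239.07037037]
85 307 318 9.581227939028752 [0.52839086 0.20587174 0.014     ]
100 306 317 9.679994346112966 [0.52618324 0.21684    0.014     ]
120 306 317 9.814900936789302 [0.5221176  0.23152769 0.014     ]
140 305 316 9.953616000808129 [0.51873594 0.24685366 0.014     ]
180 304 314 9.389557623240123 [0.51126645 0.27872827 0.014     ]
200 303 314 10.394333945904613 [0.50715777 0.29531299 0.014     ]
215 303 313 9.63478975610002 [0.50410122 0.30810585 0.014     ]
73
[0.52997223 0.19721437 0.014     ]
(np.int32(295), np.int32(221)) [0.51368601 0.31410449 0.025     ]
(np.int32(321), np.int32(221)) [0.49244506 0.30817291 0.025     ]
(np.int32(295), np.int32(257)) [0.50555264 0.34494241 0.025     ]
(np.int32(321), np.int32(257)) [0.48372254 0.33884654 0.025     ]
```

Request:
drive_tool:
  deltas:
    - [0.2,0.3,-3,0,0,-0.02]
    - [0.42,0.55,-6.5,0,0,-0.037]
    - [0.42,0.55,-10,0,0,-0.037]
    - [0.42,0.55,-13,0,0,-0.037]
    - [0.42,0.55,-14.6,0,0,-0.037]
    - [0.42,0.55,-15.3,0,0,-0.037]
    - [0.42,0.55,-15.5,0,0,-0.037]
    - [0.42,0.55,-15.5,0,0,-0.037]

```text
time_s: 3.5
tcp_pos: [0.4991, 0.3269, 0.007]
eef_rot: [-90.0, -0.0, 103.4]
contact_force: [0.2, 0.0, 0.2]
gripper_width: 0.0876
```

```bash
python3 - <<'E'
from h import *
s=r.get_state(); im=imaging.capture("wrist"); cv2.imwrite("pics/w2.png",im[:,:,::-1])
print(s["time_s"],s["tcp_pos"],s["eef_rot"],s["contact_force"])
E
```

```text
3.5 [0.49908999 0.3268767  0.00696839] [-9.00236615e+01 -2.72516637e-03  1.03419565e+02] [0.16179826 0.04504314 0.16697612]
```

View pics/w2.png

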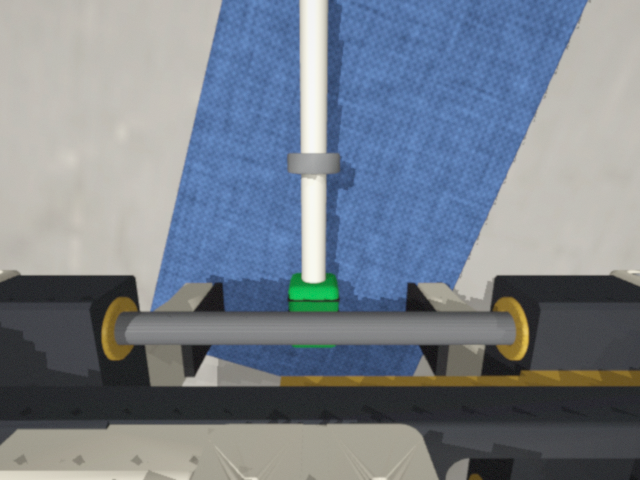

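The tube is centred between the pads at column 314 and aligned, so I'm closing the gripper.

Request:
drive_tool:
  deltas:
    - [0,0,0,0,0,0]
    - [0,0,0,0,0,0]
    - [0,0,0,0,0,0]
    - [0,0,0,0,0,0]
    - [0,0,0,0,0,0]
    - [0,0,0,0,0,0]
    - [0,0,0,0,0,0]
    - [0,0,0,0,0,0]
  claw: 0
  squeeze: 25

```text
time_s: 4.22
tcp_pos: [0.4991, 0.3261, 0.0066]
eef_rot: [-90.0, 0.0, 103.3]
contact_force: [-0.4, -0.1, 0.2]
gripper_width: 0.0399
```

Request:
drive_tool:
  deltas:
    - [0,0,0,0,0,0]
    - [0,0,0,0,0,0]
    - [0,0,0,0,0,0]
    - [0,0,0,0,0,0]
    - [0,0,0,0,0,0]
    - [0,0,0,0,0,0]
    - [0,0,0,0,0,0]
    - [0,0,0,0,0,0]

```text
time_s: 4.88
tcp_pos: [0.499, 0.3261, 0.0065]
eef_rot: [-90.0, 0.0, 103.4]
contact_force: [0.6, 0.4, -0.0]
gripper_width: 0.0216
```

Request:
drive_tool:
  deltas:
    - [0,0,1,0,0,0]
    - [0,0,3,0,0,0]
    - [0,0,6,0,0,0]
    - [0,0,10,0,0,0]
    - [0,-2,14,0,0,-0.05]
    - [0,-5,17.5,0,0,-0.12]
    - [-0.3,-8.5,19.5,0,0,-0.2]
    - [-0.6,-12,19.5,0,0,-0.28]

```text
time_s: 5.55
tcp_pos: [0.495, 0.2069, 0.2073]
eef_rot: [-90.4, -0.3, 87.2]
contact_force: [1.5, -0.6, -0.4]
gripper_width: 0.0221
```

Request:
drive_tool:
  deltas:
    - [0,-3.5,0,0,0,-0.02]
    - [0,-7,0,0,0,-0.04]
    - [0,-10.5,0,0,0,-0.04]
    - [0,-13,0,0,0,-0.04]
    - [0,-14.3,0,0,0,-0.04]
    - [0,-14.6,0,0,0,-0.04]
    - [0,-14.6,0,0,0,-0.04]
    - [0,-14.6,0,0,0,-0.04]

```text
time_s: 6.22
tcp_pos: [0.4933, 0.0606, 0.2019]
eef_rot: [-90.0, -0.0, 85.0]
contact_force: [-0.6, 0.7, -0.4]
gripper_width: 0.0218
```

```bash
python3 - <<'E'
from h import *
s=r.get_state(); im=imaging.capture("wrist"); cv2.imwrite("pics/w3.png",im[:,:,::-1])
print(s["time_s"],s["tcp_pos"],s["eef_rot"],s["contact_force"],s["gripper_width"])
C=cam("wrist",s); np.savez("c3.npz",K=C[0],R=C[1],t=C[2])
for l,z in dict(gauge_entry=.06,flap_yellow_tip=.061,flap_red_tip=.061,flap_blue_tip=.061,gauge=0).items():
    for d in imaging.landmark_of("wrist",l)[:2]:
        print(l,round(d["score"],2),np.round(d["position"],1),np.round(onz(C,d["position"],z),4))
E
```

```text
6.2167 [0.49329473 0.06064271 0.20189142] [-9.00287376e+01 -2.15952100e-02  8.50096281e+01] [-0.6189646   0.73173625 -0.36146514] 0.02177662357462307
gauge_entry 0.87 [245.7 235.8] [0.5533 0.0568 0.06  ]
flap_yellow_tip 0.61 [350.3 197.2] [0.4605 0.0311 0.061 ]
flap_red_tip 0.79 [356.1 146.9] [ 0.4533 -0.0094  0.061 ]
flap_red_tip 0.31 [ 80.4 286.3] [0.7082 0.0901 0.061 ]
flap_blue_tip 0.65 [361.3  84.4] [ 0.4466 -0.0559  0.061 ]
gauge 0.75 [251.8 220.6] [0.558  0.0545 0.    ]
gauge 0.19 [361.3  84.6] [ 0.4383 -0.0652  0.    ]
```

View pics/w3.png

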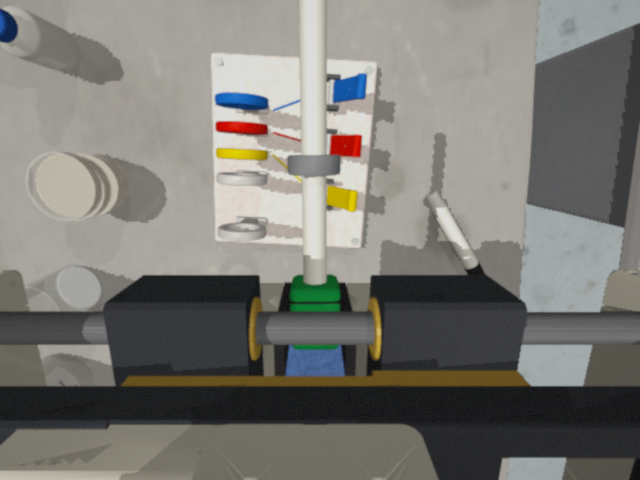

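The wrist view shows the gauge rings at column about 242 (ring 1 at row 230, blue at row 101). The flap tips are at about (352,199), (357,147) and (361,88), and the tube is held straight. Next I'll fit the gauge pose.

```bash
python3 - <<'E'
import cv2
im=cv2.imread("pics/w3.png"); c=im[40:260,200:400]; cv2.imwrite("pics/w3z.png",cv2.resize(c,(533,586),interpolation=cv2.INTER_CUBIC))
E
```

```text
(no output)
```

View pics/w3z.png

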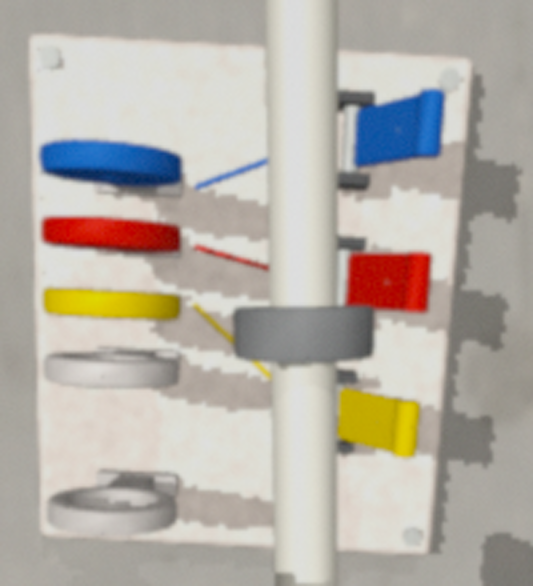

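```bash
cat > fit.py <<'E'
from h import *
from scipy.optimize import least_squares
d=np.load("c3.npz"); C=(d["K"],d["R"],d["t"])
u=lambda a,b:(200+a/2.665,40+b/2.665)
cor=[u(30,37),u(471,59),u(434,552),u(42,535)]  # far+y, far-y, near-y, near+y
rings=[(4,48,178,510),(49,45,180,370),(69,43,181,303),(89,42,181,233),(109,40,182,162)]
def W(p,X):
    c,s=np.cos(p[2]),np.sin(p[2]); return np.array([p[0]+c*X[0]-s*X[1],p[1]+s*X[0]+c*X[1],X[2]])
def res(p):
    o=[]
    bx,by=p[3],p[4]
    for q,(x,y) in zip(cor,[(bx+.175,by+.15),(bx+.175,by),(bx,by),(bx,by+.15)]):
        o+=list(proj(C,W(p,(x,y,.012)))-q)
    for x,l,rr,row in rings:
        # silhouette approx: extremes of the ring circle in image
        a=np.linspace(0,2*np.pi,73)
        P=np.array([proj(C,W(p,(x/1e3,.021*np.cos(t),.06+.021*np.sin(t)))) for t in a])
        Q=np.vstack([np.array([proj(C,W(p,((x+e)/1e3,.021*np.cos(t),.06+.021*np.sin(t)))) for t in a]) for e in(-4,4)])
        o+=[Q[:,0].min()-(200+l/2.665),Q[:,0].max()-(200+rr/2.665)]
    return np.array(o)
s=least_squares(res,[.556,.054,np.radians(-94),-.03,-.1])
p=s.x; print(np.round(p[:2],4),np.degrees(p[2]),p[3:]); print(np.round(s.fun,1))
for n,x in(("y",35),("r",80),("b",125)): print(n,W(p,(x/1e3,-.0945,.061)), proj(C,W(p,(x/1e3,-.0945,.061))))
K={"top":cam("top"),"scene":cam("scene")}
for n in K: print(n,proj(K[n],W(p,(0,0,.06))))
E
python3 fit.py
```

```text
[0.5587 0.0783] -97.55691628507388 [ 0.00141306 -0.11272032]
[-1.3 -1.6  1.7 -1.5 -0.2  2.1 -0.3  2.1  0.3  0.2  0.  -0.   0.1 -0.2
 -0.2  0.1 -0.2 -0. ]
y [0.46038307 0.05605703 0.061     ] [352.21312573 226.11135863]
r [0.45446507 0.01144786 0.061     ] [356.15070773 172.9761136 ]
b [ 0.44854708 -0.0331613   0.061     ] [360.41561969 115.42375234]
top [280.05617422 249.77489779]
scene [298.24847128 226.82301417]
```

```bash
python3 - <<'E'
s=open("fit.py").read()
s=s.replace("rings=[(4,48,178,510),(49,45,180,370),(69,43,181,303),(89,42,181,233),(109,40,182,162)]",
"rings=[(4,48,178,482,537),(49,45,180,349,388),(69,43,181,287,320),(89,42,181,215,251),(109,40,182,139,187)]\nfl=[(35,408,428),(80,423,282),(125,432,122)]")
s=s.replace("for x,l,rr,row in rings","for x,l,rr,r0,r1 in rings").replace("Q[:,0].max()-(200+rr/2.665)]","Q[:,0].max()-(200+rr/2.665),Q[:,1].min()-(40+r0/2.665),Q[:,1].max()-(40+r1/2.665)]")
s=s.replace("    return np.array(o)","    for x,a,b in fl: o+=list(proj(C,W(p,(x/1e3,-.0925,.059)))-u(a,b))\n    return np.array(o)")
open("fit.py","w").write(s)
E
python3 fit.py
```

```text
[0.5553 0.0563] -97.6680403343975 [-0.02079116 -0.11211377]
[-1.1 -1.8  1.8 -1.3 -0.4  2.3 -0.4  2.   0.2  1.   0.8 -0.  -0.   0.9
  0.7  0.3  0.1  0.8 -0.3 -0.  -0.2  1.2 -0.4  0.8 -0.1  1.1 -0.7 -0.1
 -1.  -0.5 -2.5 -0.6 -1.4 -0. ]
y [0.45695147 0.03422599 0.061     ] [354.73342058 200.57213229]
r [ 0.45094697 -0.01037161  0.061     ] [358.95921665 145.34189281]
b [ 0.44494246 -0.05496921  0.061     ] [363.54357503  85.42532167]
top [289.45562049 251.12096739]
scene [300.76376072 230.53013206]
```

```bash
python3 - <<'E'
import cv2
im=cv2.imread("pics/top0.png"); c=im[225:320,265:370]; cv2.imwrite("pics/t0z.png",cv2.resize(c,None,fx=6,fy=6,interpolation=cv2.INTER_CUBIC))
E
```

```text
(no output)
```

View pics/t0z.png

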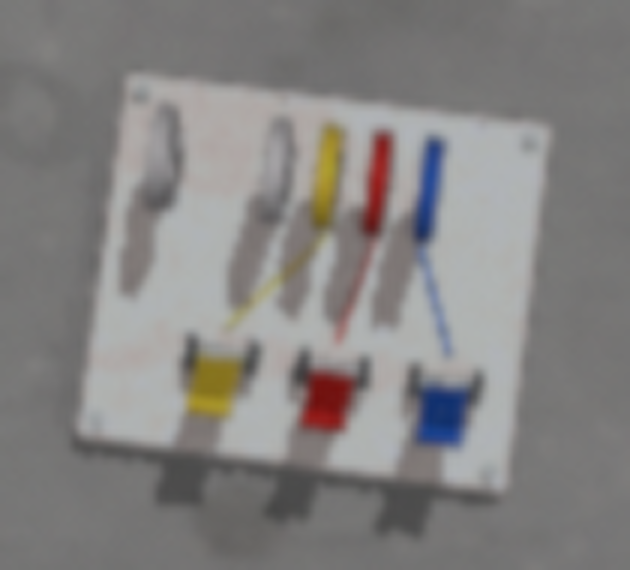

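Request:
drive_tool:
  deltas:
    - [2,3.6,0,0,0,-0.02]
    - [4,7.2,0,0,0,-0.046]
    - [6,10.8,0,0,0,-0.046]
    - [8,14,-1,0,0,-0.046]
    - [8.26,14.9,-4,0,0,-0.046]
    - [8.26,14.93,-8,0,0,-0.046]
    - [8.26,14.93,-11.5,0,0,-0.046]
    - [8.26,14.93,-13.5,0,0,-0.046]

```text
time_s: 7.18
tcp_pos: [0.5735, 0.2091, 0.062]
eef_rot: [-89.8, 0.2, 82.4]
contact_force: [-0.9, -0.4, -1.0]
gripper_width: 0.022
```

Request:
drive_tool:
  deltas:
    - [0,0,-1,0,0,0]
    - [0,0,-1.4,0,0,0]
    - [0,0,-1.4,0,0,0]
    - [0,0,-1.4,0,0,0]
    - [0,0,-1.4,0,0,0]
    - [0,0,-1.4,0,0,0]
    - [0,0,-1.4,0,0,0]
    - [0,0,-1.4,0,0,0]

```text
time_s: 7.85
tcp_pos: [0.576, 0.2096, 0.0535]
eef_rot: [-90.1, -0.1, 82.4]
contact_force: [0.2, 0.4, -1.0]
gripper_width: 0.0218
```

```bash
python3 - <<'E'
from h import *
s=r.get_state()
print(s["time_s"],s["tcp_pos"],s["eef_rot"],s["contact_force"],s["gripper_width"])
for n in("wrist","scene","top"):
    im=imaging.capture(n); cv2.imwrite(f"pics/{n}4.png",im[:,:,::-1])
    if n=="wrist": continue
    c=im[215:315,200:360] if n=="top" else im[170:290,210:370]
    cv2.imwrite(f"pics/{n}4z.png",cv2.resize(c,None,fx=5,fy=5,interpolation=cv2.INTER_CUBIC)[:,:,::-1])
E
```

```text
7.85 [0.57601735 0.20958823 0.05348943] [-9.00628587e+01 -6.26298592e-02  8.23739633e+01] [ 0.15024074  0.4351783  -1.03731087] 0.021785981275318965
```

View pics/wrist4.png

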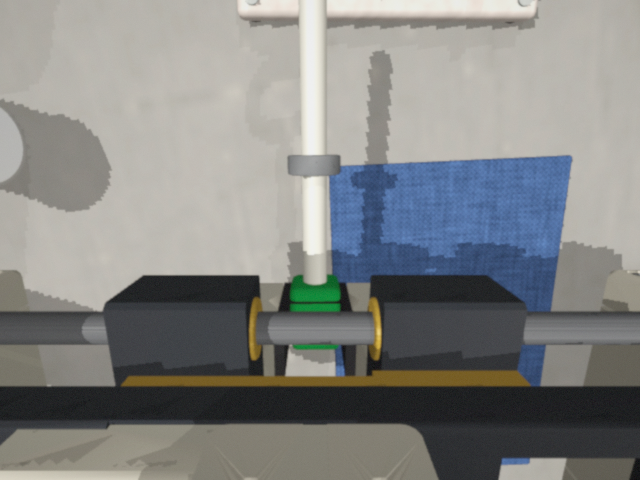

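View pics/scene4z.png

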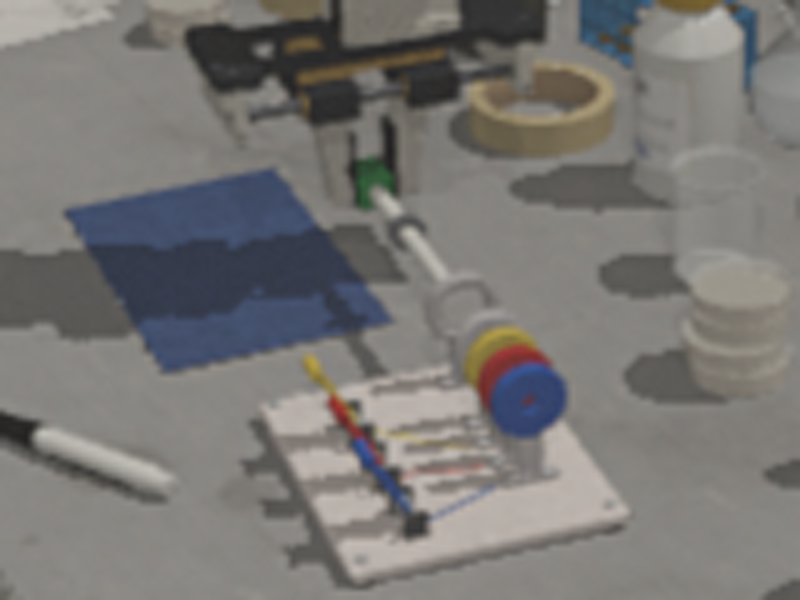

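View pics/top4z.png

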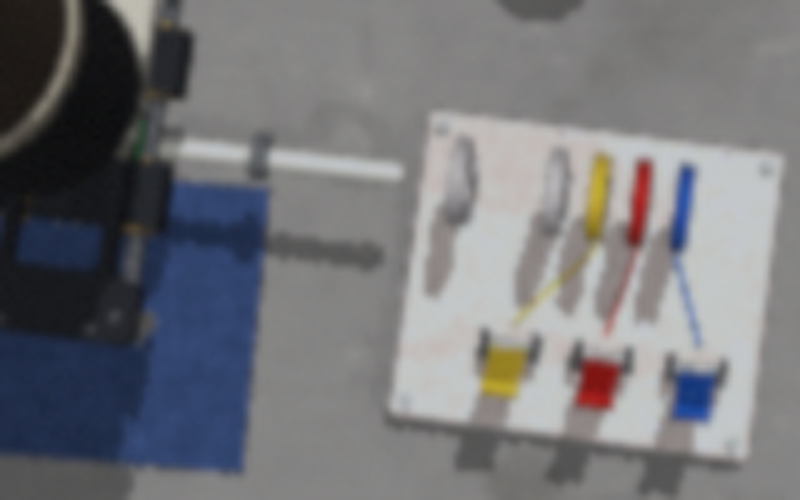

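```bash
python3 - <<'E'
from h import *
im=cv2.imread("pics/top4.png")[:,:,::-1].astype(int)
C=cam("top"); W=[]
g=im.min(2)
for c in list(range(238,249))+list(range(256,279)):
    col=g[238:258,c].astype(float); b=np.median(np.r_[col[:4],col[-4:]]) if c>255 else 95
    w=np.clip(col-110,0,None); 
    if w.sum()<100: print(c,"skip");continue
    y=(w*np.arange(238,258)).sum()/w.sum(); W.append((c,y))
W=np.array(W); k=np.polyfit(W[:,0],W[:,1],1); print(k, np.round(W[:,1]-np.polyval(k,W[:,0]),2))
P=np.array([onz(C,(c,np.polyval(k,c)),.06) for c in(238,278)]); print(P, np.degrees(np.arctan2(*(P[1]-P[0])[[1,0]])))
# rings by colour
hsv=cv2.cvtColor(im.astype(np.uint8),cv2.COLOR_RGB2HSV)
def W2(p,X):
    c,s=np.cos(p[2]),np.sin(p[2]); return np.array([p[0]+c*X[0]-s*X[1],p[1]+s*X[0]+c*X[1],X[2]])
p=(.5553,.0563,np.radians(-97.65))
for n,lo,hi,x in(("y",(22,130,90),(32,255,255),.069),("r",(0,150,90),(6,255,255),.089),("b",(105,150,80),(120,255,255),.109)):
    m=cv2.inRange(hsv,lo,hi); m[268:]=0; m[:,:315]=0; m[:,345:]=0; m[:240]=0
    ys,xs=np.where(m); 
    a=np.linspace(0,2*np.pi,73);Q=np.vstack([[proj(C,W2(p,(x+e,.021*np.cos(t),.06+.021*np.sin(t)))) for t in a] for e in(-.004,.004)])
    print(n,xs.min(),xs.max(),ys.min(),ys.max(),xs.mean(),ys.mean(),"pred",Q.min(0),Q.max(0))
E
```

```text
[1.13997638e-01 2.17135828e+02] [ 0.01 -0.07 -0.2  -0.27 -0.25 -0.34 -0.41 -0.45 -0.48 -0.59 -0.93  1.17
  1.06  0.86  0.68  0.61  0.73  0.87  0.84  0.82  0.64  0.33  0.04 -0.23
 -0.45 -0.55 -0.55 -0.41 -0.22 -0.19 -0.26 -0.39 -0.54 -0.86]
[[0.57266074 0.1771812  0.06      ]
 [0.56094627 0.08315184 0.06      ]] -97.10149448116374
y 317 320 247 261 318.8918918918919 254.2972972972973 pred [315.84888591 245.59963033] [321.5556511  263.87993061]
r 326 329 248 262 327.44444444444446 255.25925925925927 pred [324.39103743 246.64586443] [330.02834254 264.93760918]
b 335 337 249 263 336.04761904761904 255.66666666666666 pred [332.92405883 247.69319683] [338.52871138 265.99640001]
```

```bash
python3 - <<'E'
from h import *
im=cv2.imread("pics/scene4.png"); C=cam("scene")
s=r.get_state(); o=s["tcp_pos"]+np.array([0,0,.0075]); u=np.array([-.1331,-.9911,0])
big=cv2.resize(im[190:260,260:330],None,fx=8,fy=8,interpolation=cv2.INTER_CUBIC)
for d in(0,.015,.066,.1,.135,.155,.224,.264):
    q=proj(C,o+u*d); print(d,q); cv2.circle(big,tuple(int(v) for v in (q-[260,190]+.5)*8),3,(255,0,255),-1)
cv2.imwrite("pics/sz.png",big)
E
```

```text
0 [283.48606383 206.60061572]
0.015 [285.04216155 208.75070879]
0.066 [290.51348973 216.31055843]
0.1 [294.32426184 221.57598272]
0.135 [298.39228684 227.19685874]
0.155 [300.78618666 230.50456065]
0.224 [309.45912745 242.48814603]
0.264 [314.80268907 249.87145793]
```

View pics/sz.png

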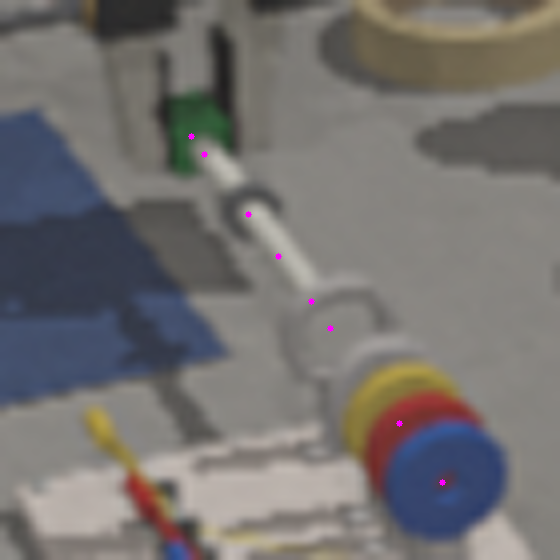

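Request:
drive_tool:
  deltas:
    - [-0.1,-0.7,-0.05,0,0,0]
    - [-0.2,-1.5,-0.05,0,0,0]
    - [-0.31,-2.3,-0.05,0,0,0]
    - [-0.42,-3.1,-0.05,0,0,0]
    - [-0.53,-3.9,-0.05,0,0,0]
    - [-0.64,-4.8,-0.05,0,0,0]
    - [-0.75,-5.6,-0.05,0,0,0]
    - [-0.8,-5.95,-0.05,0,0,0]

```text
time_s: 8.67
tcp_pos: [0.5673, 0.1485, 0.0521]
eef_rot: [-90.0, 0.0, 82.3]
contact_force: [-0.4, -0.5, 0.1]
gripper_width: 0.0217
```

```bash
python3 - <<'E'
from h import *
s=r.get_state(); im=imaging.capture("wrist"); cv2.imwrite("pics/w5.png",im[:,:,::-1])
print(s["time_s"],s["tcp_pos"],s["eef_rot"],s["contact_force"])
E
```

```text
8.6667 [0.56730444 0.14845024 0.05209332] [-8.99844766e+01  7.82979653e-03  8.23296578e+01] [-0.35003154 -0.50398723  0.13065056]
```

View pics/w5.png

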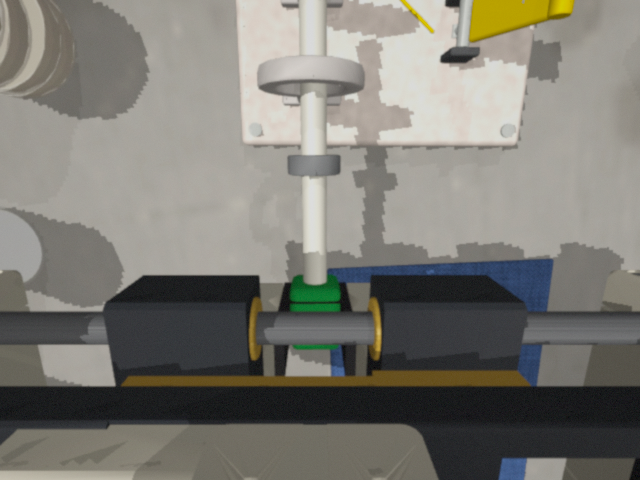

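Request:
drive_tool:
  deltas:
    - [0.06,-0.1,0,0,0,0]
    - [0.08,-0.3,0,0,0,0]
    - [0.04,-0.6,0,0,0,0]
    - [0,-0.9,0,0,0,0]
    - [-0.04,-1.2,0,0,0,0]
    - [-0.08,-1.5,0,0,0,0]
    - [-0.12,-1.8,0,0,0,0]
    - [-0.12,-1.8,0,0,0,0]

```text
time_s: 9.38
tcp_pos: [0.5662, 0.1313, 0.052]
eef_rot: [-90.0, 0.0, 82.4]
contact_force: [0.6, 0.6, -0.8]
gripper_width: 0.0215
```

```bash
python3 - <<'E'
from h import *
s=r.get_state(); im=imaging.capture("wrist"); cv2.imwrite("pics/w6.png",im[:,:,::-1])
print(s["time_s"],s["tcp_pos"],s["eef_rot"],s["contact_force"])
cv2.imwrite("pics/w6z.png",cv2.resize(im[0:180,230:400],None,fx=3.3,fy=3.3,interpolation=cv2.INTER_CUBIC)[:,:,::-1])
E
```

```text
9.3833 [0.56621045 0.1312898  0.05202781] [-8.99850136e+01  9.75551652e-03  8.23598739e+01] [ 0.64917551  0.63225753 -0.81404628]
```

View pics/w6z.png

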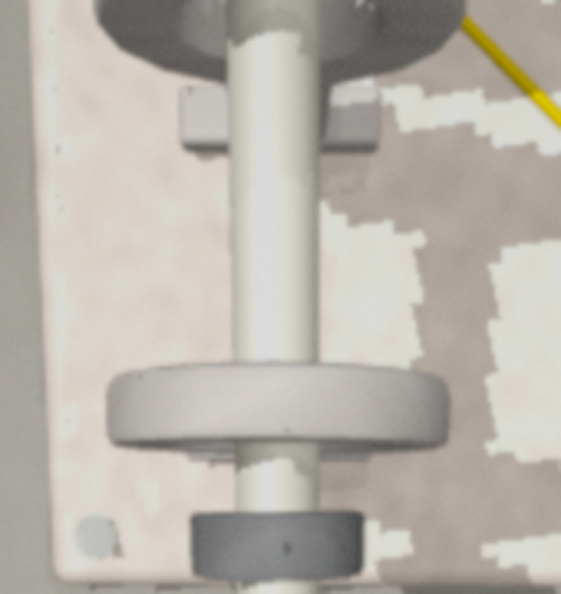

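Request:
drive_tool:
  deltas:
    - [0.04,0,0,0,0,-0.007]
    - [0.08,-0.01,0,0,0,-0.014]
    - [0.05,-0.2,0,0,0,-0.014]
    - [0.02,-0.4,0,0,0,-0.014]
    - [-0.02,-0.7,0,0,0,-0.014]
    - [-0.07,-1.0,0,0,0,-0.014]
    - [-0.11,-1.3,0,0,0,-0.014]
    - [-0.14,-1.5,0,0,0,-0.014]

```text
time_s: 10.1
tcp_pos: [0.5649, 0.1164, 0.0521]
eef_rot: [-90.0, 0.0, 81.6]
contact_force: [0.4, -0.4, -0.9]
gripper_width: 0.0218
```

```bash
python3 - <<'E'
from h import *
s=r.get_state(); im=imaging.capture("wrist"); cv2.imwrite("pics/w7.png",im[:,:,::-1])
print(s["time_s"],s["tcp_pos"],s["eef_rot"],s["contact_force"])
cv2.imwrite("pics/w7z.png",cv2.resize(im[0:180,230:400],None,fx=3.3,fy=3.3,interpolation=cv2.INTER_CUBIC)[:,:,::-1])
E
```

```text
10.1 [0.56488679 0.11638388 0.05205123] [-8.99925020e+01  5.58961178e-03  8.15644644e+01] [ 0.36557555 -0.35862641 -0.8942444 ]
```

View pics/w7z.png

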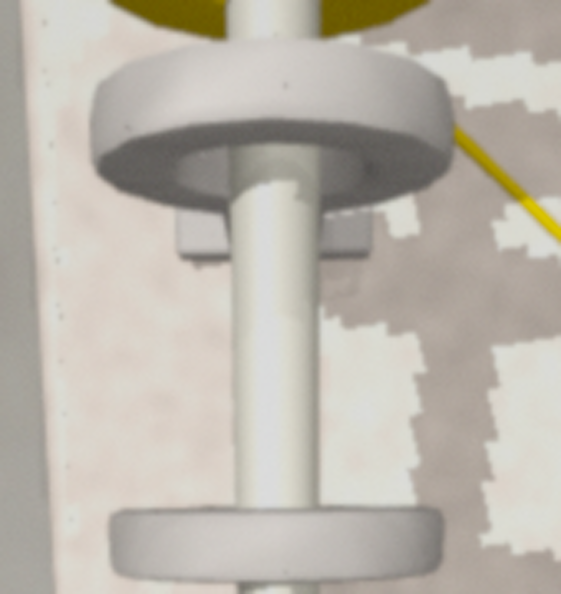

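Request:
drive_tool:
  deltas:
    - [-0.03,-0.2,0,0,0,0]
    - [-0.06,-0.4,0,0,0,0]
    - [-0.09,-0.6,0,0,0,0]
    - [-0.12,-0.8,0,0,0,0]
    - [-0.14,-0.95,0,0,0,0]
    - [-0.16,-1.05,0,0,0,0]
    - [-0.17,-1.15,0,0,0,0]
    - [-0.18,-1.2,0,0,0,0]

```text
time_s: 10.82
tcp_pos: [0.5633, 0.1048, 0.0521]
eef_rot: [-90.0, -0.0, 81.6]
contact_force: [0.6, -0.3, -0.6]
gripper_width: 0.0217
```

Request:
drive_tool:
  deltas:
    - [-0.01,-0.07,0,0,0,0]
    - [-0.02,-0.14,0,0,0,0]
    - [-0.03,-0.21,0,0,0,0]
    - [-0.04,-0.28,0,0,0,0]
    - [-0.05,-0.35,0,0,0,0]
    - [-0.06,-0.42,0,0,0,0]
    - [-0.07,-0.48,0,0,0,0]
    - [-0.08,-0.54,0,0,0,0]

```text
time_s: 11.48
tcp_pos: [0.5624, 0.0994, 0.052]
eef_rot: [-90.0, 0.0, 81.6]
contact_force: [0.2, -0.2, -1.2]
gripper_width: 0.0219
```

```bash
python3 - <<'E'
from h import *
s=r.get_state(); im=imaging.capture("wrist"); cv2.imwrite("pics/w8.png",im[:,:,::-1])
print(s["time_s"],s["tcp_pos"],s["eef_rot"],s["contact_force"])
cv2.imwrite("pics/w8z.png",cv2.resize(im[0:180,230:400],None,fx=3.3,fy=3.3,interpolation=cv2.INTER_CUBIC)[:,:,::-1])
E
```

```text
11.4833 [0.56242139 0.09941693 0.05204399] [-8.99978405e+01  1.52811727e-03  8.15776707e+01] [ 0.23741627 -0.22562697 -1.20433615]
```

View pics/w8z.png

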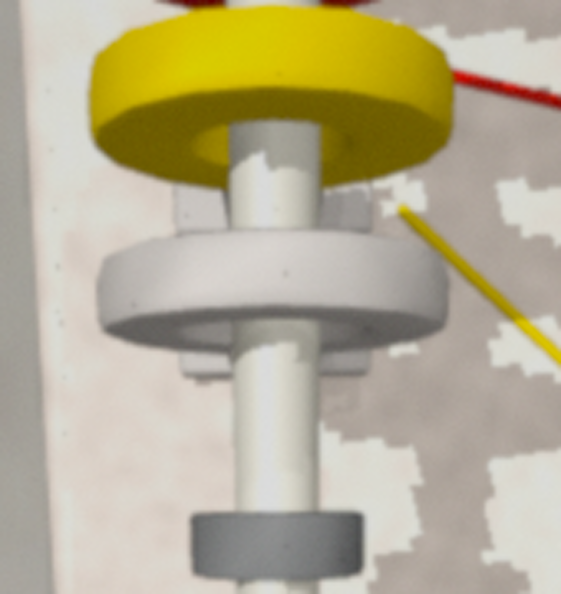

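Request:
drive_tool:
  deltas:
    - [0.02,-0.1,0,0,0,0]
    - [0.0,-0.2,0,0,0,0]
    - [-0.01,-0.3,0,0,0,0]
    - [-0.03,-0.4,0,0,0,0]
    - [-0.04,-0.5,0,0,0,0]
    - [-0.06,-0.6,0,0,0,0]
    - [-0.07,-0.7,0,0,0,0]
    - [-0.09,-0.8,0,0,0,0]

```text
time_s: 12.2
tcp_pos: [0.5615, 0.0914, 0.0521]
eef_rot: [-90.0, -0.0, 81.6]
contact_force: [-0.8, 0.6, -0.0]
gripper_width: 0.0222
```

Request:
drive_tool:
  deltas:
    - [-0.01,-0.05,0,0,0,0]
    - [-0.02,-0.1,0,0,0,0]
    - [-0.02,-0.15,0,0,0,0]
    - [-0.03,-0.2,0,0,0,0]
    - [-0.04,-0.25,0,0,0,0]
    - [-0.05,-0.3,0,0,0,0]
    - [-0.05,-0.35,0,0,0,0]
    - [-0.06,-0.4,0,0,0,0]

```text
time_s: 12.87
tcp_pos: [0.5609, 0.0875, 0.052]
eef_rot: [-90.0, 0.0, 81.6]
contact_force: [0.1, -0.8, -0.3]
gripper_width: 0.0218
```

Request:
drive_tool:
  deltas:
    - [-0.01,-0.04,0,0,0,0]
    - [-0.01,-0.08,0,0,0,0]
    - [-0.02,-0.12,0,0,0,0]
    - [-0.02,-0.16,0,0,0,0]
    - [-0.03,-0.2,0,0,0,0]
    - [-0.04,-0.24,0,0,0,0]
    - [-0.04,-0.27,0,0,0,0]
    - [-0.05,-0.3,0,0,0,0]

```text
time_s: 13.53
tcp_pos: [0.5604, 0.0845, 0.0521]
eef_rot: [-90.0, -0.0, 81.6]
contact_force: [1.3, -0.6, 0.2]
gripper_width: 0.022
```

```bash
python3 - <<'E'
from h import *
s=r.get_state(); im=imaging.capture("wrist")
print(s["time_s"],s["tcp_pos"],s["eef_rot"],s["contact_force"])
cv2.imwrite("pics/w9.png",im[:,:,::-1])
cv2.imwrite("pics/w9z.png",cv2.resize(im[0:230,220:410],None,fx=2.6,fy=2.6,interpolation=cv2.INTER_CUBIC)[:,:,::-1])
im=imaging.capture("scene");cv2.imwrite("pics/s9z.png",cv2.resize(im[190:270,255:345],None,fx=6,fy=6,interpolation=cv2.INTER_CUBIC)[:,:,::-1])
E
```

```text
13.5333 [0.56043397 0.08445533 0.0520643 ] [-9.00007892e+01 -2.43407270e-03  8.15757851e+01] [ 1.30398545 -0.59236695  0.19023827]
```

View pics/w9z.png

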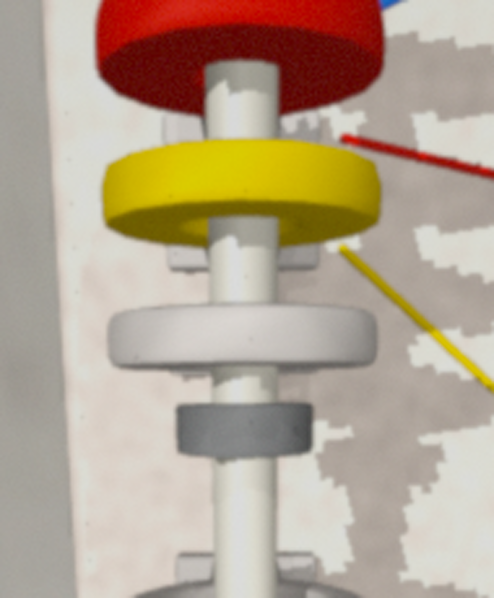

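View pics/s9z.png

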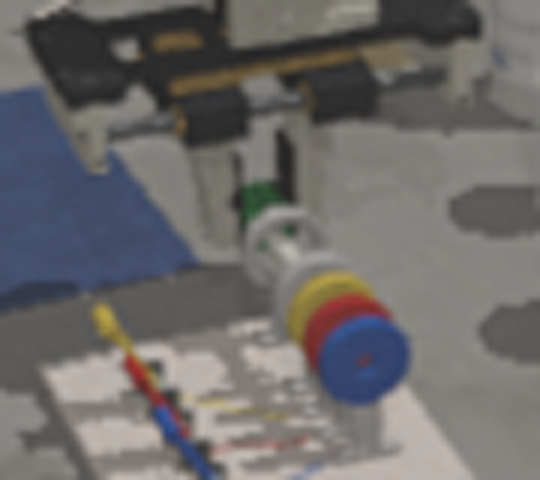

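Request:
drive_tool:
  deltas:
    - [-0.01,-0.04,0,0,0,0]
    - [-0.01,-0.08,0,0,0,0]
    - [-0.02,-0.12,0,0,0,0]
    - [-0.02,-0.15,0,0,0,0]
    - [-0.03,-0.18,0,0,0,0]
    - [-0.03,-0.21,0,0,0,0]
    - [-0.04,-0.24,0,0,0,0]
    - [-0.04,-0.27,0,0,0,0]

```text
time_s: 14.3
tcp_pos: [0.5603, 0.082, 0.0522]
eef_rot: [-90.0, -0.0, 81.6]
contact_force: [0.5, 1.5, 0.2]
gripper_width: 0.0218
```

Request:
drive_tool:
  deltas:
    - [0,-0.03,0,0,0,0]
    - [-0.01,-0.06,0,0,0,0]
    - [-0.01,-0.09,0,0,0,0]
    - [-0.02,-0.11,0,0,0,0]
    - [-0.02,-0.13,0,0,0,0]
    - [-0.02,-0.15,0,0,0,0]
    - [-0.02,-0.15,0,0,0,0]
    - [-0.02,-0.15,0,0,0,0]

```text
time_s: 14.97
tcp_pos: [0.5606, 0.0814, 0.0524]
eef_rot: [-90.1, -0.1, 81.6]
contact_force: [0.7, 6.9, 0.2]
gripper_width: 0.0216
```

Request:
drive_tool:
  deltas:
    - [0,0,0,0,0,0]
    - [0,0,0,0,0,0]
    - [0,0,0,0,0,0]
    - [0,0,0,0,0,0]
    - [0,0,0,0,0,0]
    - [0,0,0,0,0,0]
    - [0,0,0,0,0,0]
    - [0,0,0,0,0,0]

```text
time_s: 15.63
tcp_pos: [0.5606, 0.0814, 0.0524]
eef_rot: [-90.1, -0.1, 81.6]
contact_force: [0.4, 6.3, 1.2]
gripper_width: 0.0219
```

```bash
python3 - <<'E'
from h import *
s=r.get_state(); im=imaging.capture("wrist")
print(s["time_s"],s["tcp_pos"],s["eef_rot"],s["contact_force"])
cv2.imwrite("pics/w10z.png",cv2.resize(im[0:230,220:410],None,fx=2.6,fy=2.6,interpolation=cv2.INTER_CUBIC)[:,:,::-1])
E
```

```text
15.6333 [0.56059513 0.08140202 0.05238392] [-90.08122898  -0.09610426  81.59264716] [0.35925144 6.25482541 1.23166111]
```

View pics/w10z.png

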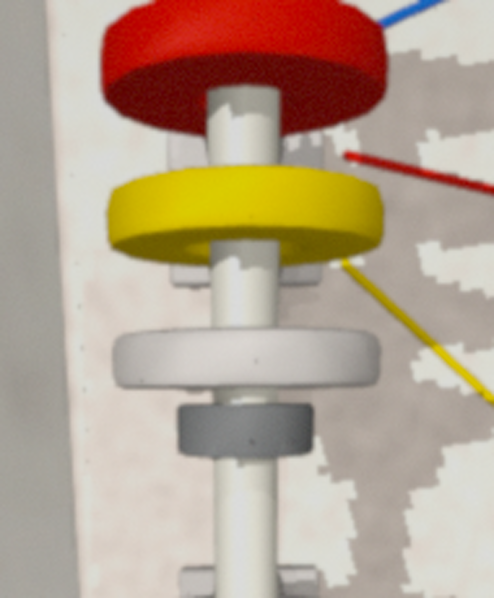

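The nose is through the red ring. The collar sits about 3 mm short of ring 2, and a steady 6 N presses along the axis with no travel over about 1.3 s. So the blue ring is the stop, and I'm releasing the tube.

Request:
drive_tool:
  deltas:
    - [0,0,0,0,0,0]
    - [0,0,0,0,0,0]
    - [0,0,0,0,0,0]
    - [0,0,0,0,0,0]
    - [0,0,0,0,0,0]
    - [0,0,0,0,0,0]
    - [0,0,0,0,0,0]
    - [0,0,0,0,0,0]
  claw: 0.6

```text
time_s: 16.35
tcp_pos: [0.5598, 0.0802, 0.052]
eef_rot: [-90.0, 0.0, 81.6]
contact_force: [1.1, -0.7, 0.3]
gripper_width: 0.0523
```

```bash
python3 - <<'E'
from h import *
s=r.get_state(); im=imaging.capture("wrist")
print(s["time_s"],s["tcp_pos"],s["eef_rot"],s["contact_force"],s["gripper_width"])
cv2.imwrite("pics/w11.png",im[:,:,::-1])
E
```

```text
16.35 [0.5597941  0.08019996 0.05202426] [-8.99940524e+01  5.76766281e-03  8.15749538e+01] [ 1.09026586 -0.65670633  0.34031966] 0.05231026021965558
```

View pics/w11.png

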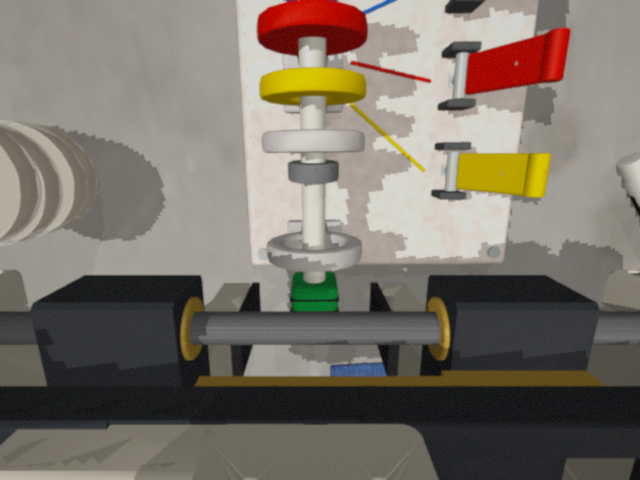

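Request:
drive_tool:
  deltas:
    - [0,0,0.8,0,0,0]
    - [0,0,2.5,0,0,0]
    - [0,0,5,0,0,0]
    - [0,0,7.5,0,0,0]
    - [0,0,9,0,0,0]
    - [-2,-1.7,9.5,0,0,0]
    - [-4,-3.5,9.5,0,0,0]
    - [-6,-5.2,9.5,0,0,0]

```text
time_s: 17.07
tcp_pos: [0.4993, 0.0279, 0.148]
eef_rot: [-90.1, -0.0, 81.6]
contact_force: [0.6, -0.4, 0.2]
gripper_width: 0.0526
```

Request:
drive_tool:
  deltas:
    - [-2,-1.7,0,0,0,0]
    - [-4,-3.5,0,0,0,0]
    - [-6,-5.2,0,0,0,0]
    - [-8,-6.9,0,0,0,0]
    - [-9.1,-7.9,0,0,0,0]
    - [-9.1,-7.9,0,0,0,0]
    - [-9.1,-7.9,0,0,0,0]
    - [-9.1,-7.9,0,0,0,0]
  claw: 0
  squeeze: 10

```text
time_s: 17.73
tcp_pos: [0.4098, -0.0504, 0.1477]
eef_rot: [-90.1, -0.0, 81.6]
contact_force: [1.0, -0.6, -0.6]
gripper_width: 0.0051
```

```bash
python3 - <<'E'
from h import *
s=r.get_state()
print(s["time_s"],s["tcp_pos"],s["eef_rot"],s["contact_force"],s["gripper_width"],s["joints"])
for n in("wrist","scene","top"):
    im=imaging.capture(n); cv2.imwrite(f"pics/{n}12.png",im[:,:,::-1])
    if n=="scene": cv2.imwrite("pics/s12z.png",cv2.resize(im[170:290,210:370],None,fx=5,fy=5,interpolation=cv2.INTER_CUBIC)[:,:,::-1])
E
```

```text
17.7333 [ 0.409824   -0.05039425  0.14768249] [-9.00807902e+01 -2.65055790e-02  8.15824942e+01] [ 1.00649278 -0.56168432 -0.5637436 ] 0.005052300743460894 [ 2.06847929e+01 -8.05385739e-01 -3.71382489e+01  2.00499229e-02
 -5.35836563e+01 -2.91142082e+01]
```

View pics/wrist12.png

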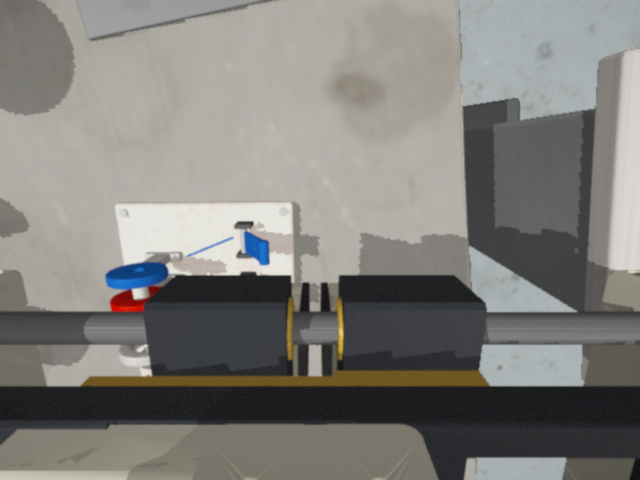

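View pics/s12z.png

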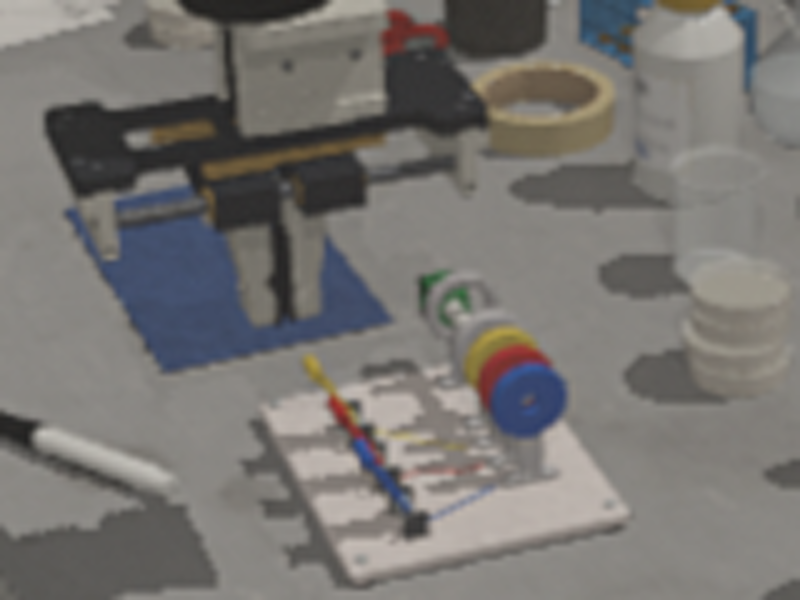

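View pics/top12.png

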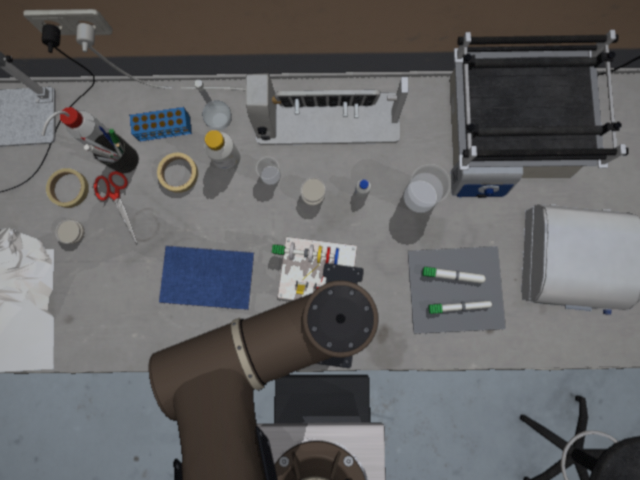

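```bash
python3 - <<'E'
from h import *
C=cam("wrist"); im=imaging.capture("wrist"); cv2.imwrite("pics/w13z.png",cv2.resize(im[200:300,200:340],None,fx=5,fy=5)[:,:,::-1])
for d in imaging.landmark_of("wrist","flap_blue_tip")[:2]: print(d["score"],d["position"],onz(C,d["position"],.061))
for x in(80,125):
    P=np.array([.5565,.0537,.061])+x/1e3*np.array([-.146,-.989,0])-.0945*np.array([.989,-.146,0]); print(x,P,proj(C,P))
E
```

```text
0.9 [262.2, 251.6] [ 0.44677602 -0.05602478  0.061     ]
80 [ 0.4513595 -0.011623   0.061    ] [267.07256624 308.72472934]
125 [ 0.4447895 -0.056128   0.061    ] [264.89639142 251.07416718]
```

View pics/w13z.png

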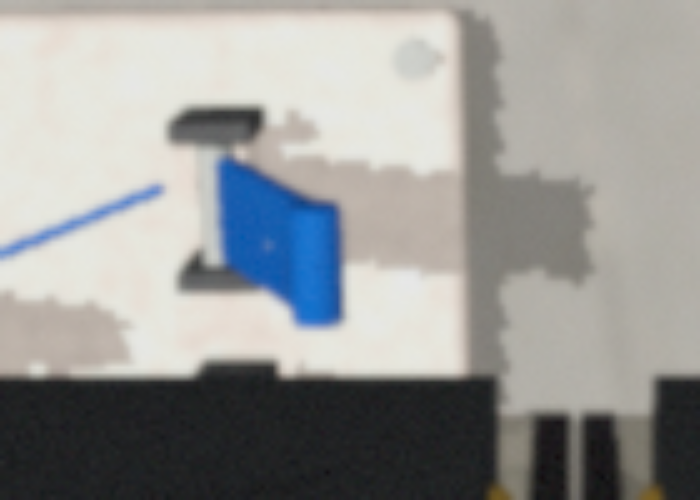

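Request:
drive_tool:
  deltas:
    - [-0.2,0,-2,0,0,0]
    - [-0.2,0,-5,0,0,0]
    - [-0.2,0,-7.5,0,0,0]
    - [-0.2,0,-9,0,0,0]
    - [-0.2,0,-9.8,0,0,0]
    - [-0.2,0,-9.8,0,0,0]
    - [-0.2,0,-9.8,0,0,0]
    - [-0.2,0,-9.8,0,0,0]

```text
time_s: 18.65
tcp_pos: [0.4077, -0.0504, 0.0499]
eef_rot: [-90.1, -0.0, 81.6]
contact_force: [0.9, -0.3, 0.1]
gripper_width: 0.0008
```

```bash
python3 - <<'E'
from h import *
s=r.get_state()
print(s["time_s"],s["tcp_pos"],s["eef_rot"],s["contact_force"],s["gripper_width"])
for n in("wrist","scene"):
    im=imaging.capture(n); cv2.imwrite(f"pics/{n}14.png",im[:,:,::-1])
    if n=="scene": cv2.imwrite("pics/s14z.png",cv2.resize(im[170:290,210:370],None,fx=5,fy=5,interpolation=cv2.INTER_CUBIC)[:,:,::-1])
E
```

```text
18.65 [ 0.40771971 -0.05041006  0.04988671] [-9.00704454e+01 -2.55635741e-02  8.16000012e+01] [ 0.86305747 -0.32214099  0.12041088] 0.0007935910199791604
```

View pics/wrist14.png

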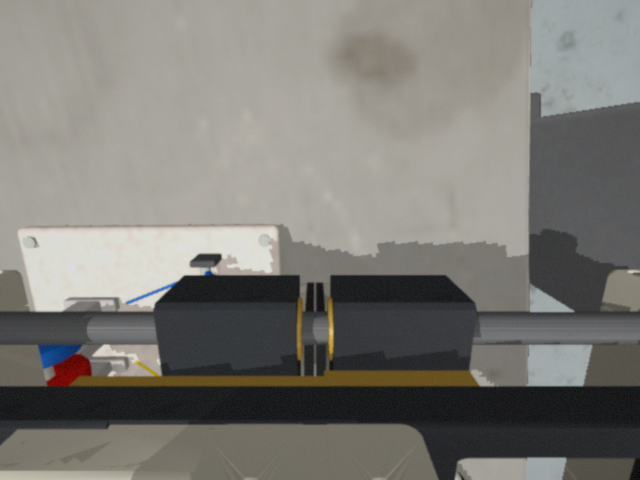

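View pics/s14z.png

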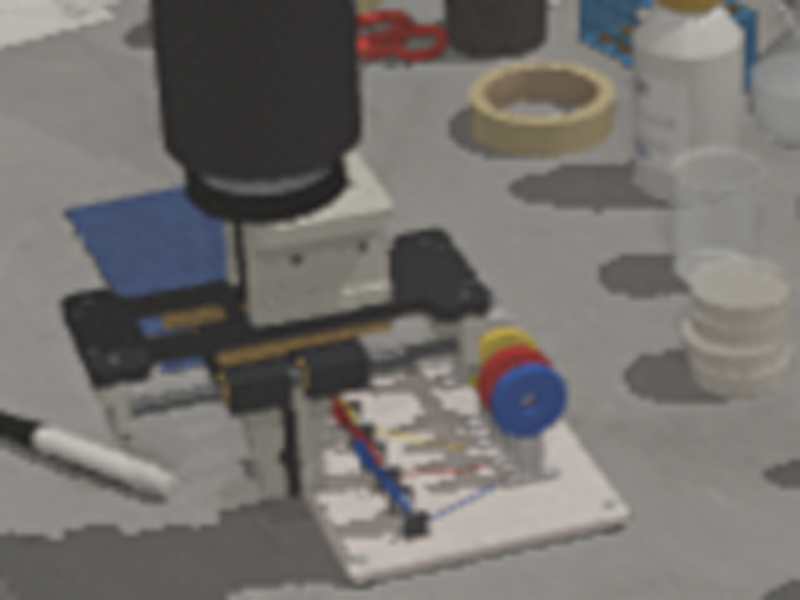

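Request:
drive_tool:
  deltas:
    - [0.5,-0.07,0,0,0,0]
    - [1.1,-0.16,0,0,0,0]
    - [1.7,-0.25,0,0,0,0]
    - [2.3,-0.34,0,0,0,0]
    - [2.9,-0.43,0,0,0,0]
    - [3.4,-0.5,0,0,0,0]
    - [3.9,-0.58,0,0,0,0]
    - [4.3,-0.63,0,0,0,0]

```text
time_s: 19.42
tcp_pos: [0.4507, -0.0571, 0.049]
eef_rot: [-90.0, -0.0, 81.6]
contact_force: [0.8, -0.1, -0.3]
gripper_width: 0.0003
```

```bash
python3 - <<'E'
from h import *
s=r.get_state()
print(s["time_s"],s["tcp_pos"],s["contact_force"])
im=imaging.capture("scene"); cv2.imwrite("pics/s15z.png",cv2.resize(im[170:290,210:370],None,fx=5,fy=5,interpolation=cv2.INTER_CUBIC)[:,:,::-1])
E
```

```text
19.4167 [ 0.45072127 -0.05711066  0.04900069] [ 0.81562135 -0.09035117 -0.26268716]
```

View pics/s15z.png

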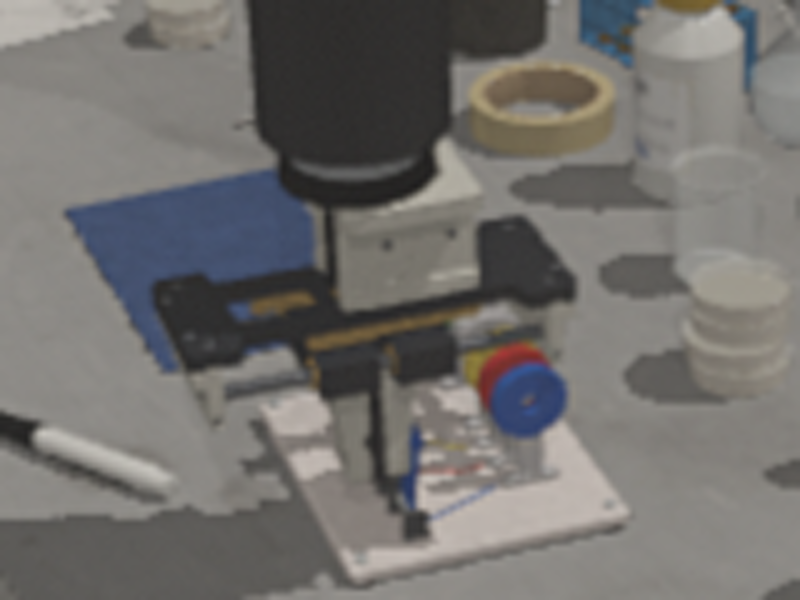

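Request:
drive_tool:
  deltas:
    - [0.3,-0.04,0,0,0,0]
    - [0.6,-0.09,0,0,0,0]
    - [0.9,-0.13,0,0,0,0]
    - [1.1,-0.16,0,0,0,0]
    - [1.1,-0.16,0,0,0,0]
    - [1.1,-0.16,0,0,0,0]
    - [1.1,-0.16,0,0,0,0]
    - [0.8,-0.12,0,0,0,0]

```text
time_s: 20.13
tcp_pos: [0.4581, -0.0582, 0.0491]
eef_rot: [-90.0, -0.0, 81.6]
contact_force: [0.2, 0.6, 1.5]
gripper_width: 0.0004
```

```bash
python3 - <<'E'
from h import *
s=r.get_state()
print(s["time_s"],s["tcp_pos"],s["contact_force"])
im=imaging.capture("scene"); cv2.imwrite("pics/s16z.png",cv2.resize(im[170:290,210:370],None,fx=5,fy=5,interpolation=cv2.INTER_CUBIC)[:,:,::-1])
E
```

```text
20.1333 [ 0.45808128 -0.05818113  0.04910802] [0.18022037 0.58725504 1.46822099]
```

View pics/s16z.png

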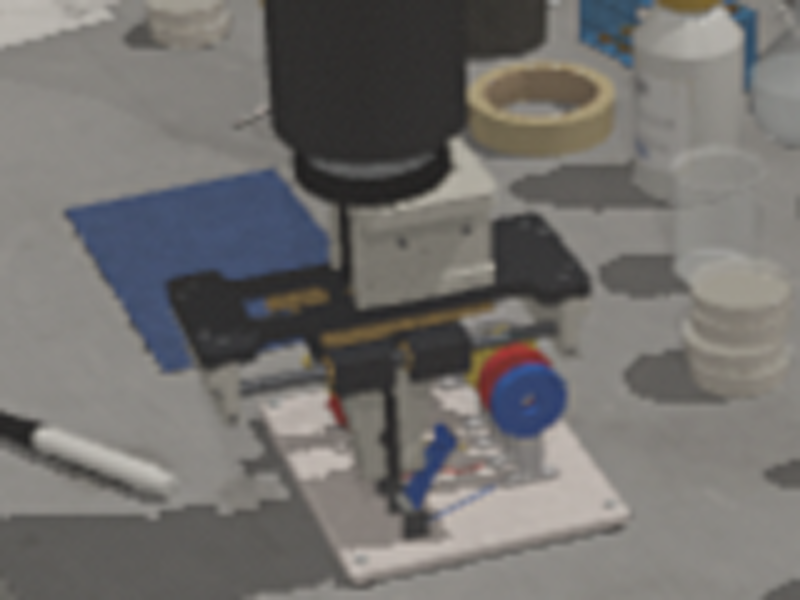

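The blue flap has snapped toward the rings. I'm backing off, lifting away and then checking.

Request:
drive_tool:
  deltas:
    - [-1,0.15,0,0,0,0]
    - [-2.5,0.37,0,0,0,0]
    - [-4,0.59,0,0,0,0]
    - [-4.5,0.66,1.5,0,0,0]
    - [-4.5,0.66,5,0,0,0]
    - [-4.5,0.66,9,0,0,0]
    - [-4.5,0.66,12,0,0,0]
    - [-4.5,0.66,12,0,0,0]

```text
time_s: 20.85
tcp_pos: [0.4155, -0.051, 0.175]
eef_rot: [-90.5, -0.2, 81.7]
contact_force: [0.8, 0.3, 0.7]
gripper_width: 0.0006
```

Request:
drive_tool:
  deltas:
    - [0.2,-2,2,0,0,0]
    - [0.5,-5,4,0,0,0]
    - [1,-8,6,0,0,0]
    - [1.2,-11,6,0,0,0]
    - [1.4,-13,6,0,0,0]
    - [1.4,-14,6,0,0,0]
    - [1.4,-14,6,0,0,0]
    - [1.4,-14,6,0,0,0]

```text
time_s: 21.52
tcp_pos: [0.426, -0.1915, 0.2285]
eef_rot: [-89.9, -0.0, 81.5]
contact_force: [-0.0, 0.2, 0.4]
gripper_width: 0.0003
```

```bash
python3 - <<'E'
from h import *
s=r.get_state()
print(s["time_s"],s["tcp_pos"],s["contact_force"])
for n in("scene","top"):
    im=imaging.capture(n); cv2.imwrite(f"pics/{n}17.png",im[:,:,::-1])
    c=im[170:290,210:370] if n=="scene" else im[215:315,240:400]
    cv2.imwrite(f"pics/{n}17z.png",cv2.resize(c,None,fx=5,fy=5,interpolation=cv2.INTER_CUBIC)[:,:,::-1])
E
```

```text
21.5167 [ 0.42599826 -0.19150089  0.22854188] [-0.00253689  0.19015052  0.42891272]
```

View pics/scene17z.png

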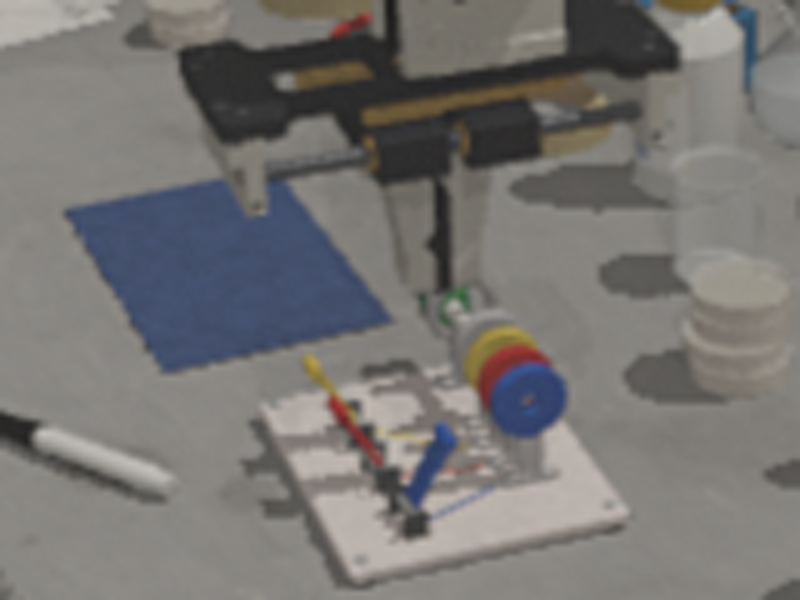

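View pics/top17z.png

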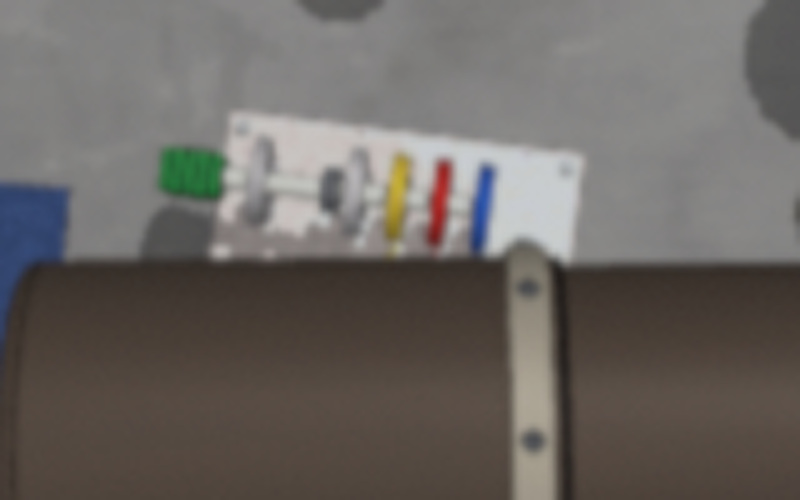

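View pics/top17.png

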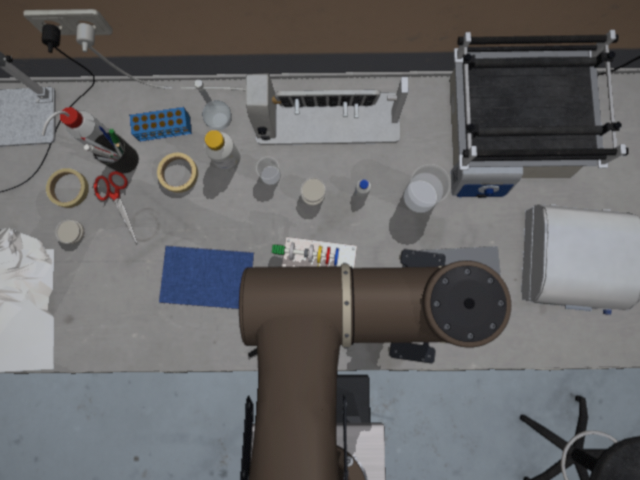

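The tube reaches the blue ring, the blue flap leans toward the rings, and the yellow and red flaps are unchanged. The arm is clear.

```bash
python3 -c "
from plant import r
print(r.get_state()['qd']); print(r.close_job())"
```

```text
[ 0.53248811 -0.0593325   0.26271438 -0.06589685  0.05626679  0.36598829]
the job is handed in; nothing more can be done
None
```

I gauged the tube from the blue mat: the blue ring stopped it, so it is the 10.5 mm tube. I took it by its green cap and slid it nose first through rings 1 to 4. It was pressed against the blue ring at about 6–7 N for roughly 1.3 s, then released and left in the gauge.

I then tipped the blue flap towards the rings. It snapped over, and the job was handed in at about 21.5 s.

**Last checks:**
- **Tube:** the top and scene pictures show it in the gauge, reaching the blue ring, with the collar just short of ring 2.
- **Stop position:** the arm's reading put the nose about 109 mm along the gauge, against the expected 107 mm. That is within the error of my gauge position fit.
- **Flaps:** the blue flap leans towards the rings and rested there without contact. The yellow and red flaps look unchanged.
- **Glassware and spare tubes:** the glassware is where it started. The arm hid most of the grey mat in the final picture, so I did not see the spare tubes at the end. They were undisturbed in the previous top view, and after that the gripper only passed above that side at 0.18 m or more.
- **Arm:** clear of everything, with about zero force at the wrist.

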